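# Loosen the filter housing's plug with the ratchet

### The arm

A 6-joint arm with a two-finger parallel gripper is mounted at the origin on the work surface. World frame = base frame: x ahead of the robot, y to its left, z up, the work surface at z = 0. Lengths are in m, angles in rad, forces in N, time in s.
With the tool pointing down it reaches from about 0.25 to 0.725 m from the base axis. Payload 4 kg.
Tool frame: the origin (TCP) lies at the very end of the fingers, on their centre line; the grasp point (between the pads) lies 19 mm behind it; z points along the fingers, y is the line along which they close (so a half turn about z gives the same grasp; the last joint's range is limited). The gripper opens to 85 mm and grips with 20 to 120 N. Pads are 22 mm wide; open, the fingers measure 114 mm over their backs; the gripper's body (76 mm by 85 mm) begins 54 mm behind the grasp point. The pads swing forward as they close: fully open they stand 13 mm farther back than shut.
Start: joints at [-1.339, 0.241, 0.005, 1.335, 0, 1.571], TCP at [0.115, -0.487, 0.231] pointing down, gripper open.
Joint ranges: [-2.72, 2.72], [-1.05, 1.87], [-1.09, 1.28], [-1.99, 2.15], [-1.42, 1.44], [-3.14, 3.14]. Speed limits (rad/s): [2.79, 2.79, 3.14, 3.14, 3.14, 3.14].

### API

Orientations are given as a unit quaternion [x, y, z, w].
In Python, from workcell import bot, vision, workorder gives the robot as it stands.
- The arm moves only by the shell command python3 -m creep 'ROWS' [OPENING]. ROWS is JSON, a list of rows, each a list of 2 entries, a list of its own where there are three numbers: the shift along the tool's x, y, z in mm, then the turn, a rotation vector about the tool's x, y, z in rad. In form: [[[dx, dy, dz], [wx, wy, wz]], ...]. A call has 1 to 12 rows; each row shifts and turns the commanded pose from where the row before left it, along the tool's axes as they then stand; what a row does not reach is not made up. A row lasts 1/8 s, in which the tool goes at most 62.5 mm and 10.7 degrees, less where a joint would pass 70% of its speed; a pose out of reach is approached as far as the arm can. A call is refused whole if a number of a shift passes 62.5 or a number of a turn 0.188, either way. A call with a gripper value outside its range is refused whole. OPENING is the finger opening in mm, from 0 to 85.4, set as the call begins (- or left out, the last holds). The fingers move at their own pace and stop on an object; the grip force is fixed at half the most. Time passes only in rows, so rows that do not move let the fingers close. It gives the time, the measured TCP pose, the force, the opening and the grip force at its end, in the units of the state.
- bot.get_obs(): the state, without advancing time (a new reading comes with each control period).
- vision.camera(name): name is "side" or "top"; returns a dict with "image" (420x560x3 uint8, blue, green, red), "z_map" (420x560 float32, m along the optical axis (not along the pixel's ray), 0 where there is no reading), "K" (3x3 intrinsics, pixels), "rvec" (rotation vector, rad) and "tvec" (3), from world to camera coordinates, as OpenCV has them. Camera axes: x right, y down, z forward; pixel columns grow to the right and rows downward; lengths in m; the calibration is good to about 2 mm. A picture is of the moment at which its call begins.
- workorder.job_done(): hands the job in; it is judged then, once.
Trained networks look in a picture, given as the dict that the camera call returned (one of the last four; its "shot" number tells which), for a name from the list of things; names that differ only in an ending like _2 or _b are one class to them, and where a whole thing is asked for, a point or a joint stands for the part that bears it (a point fixed in the world has none). Each returns a list of dicts, best first, with "score" (0 to 1); they miss things now and then, are a little off and sometimes report something else, mostly with a low value. They report only what shows in the picture. A call takes as long as a camera call.
- vision.spot_in(picture, query): "position" ([column, row] in pixels, amid what is visible of it).
- vision.place_of(picture, query): "position" ([column, row] in pixels: a listed point, or the origin of a listed thing).
The state is a dict: "clock": time; "joint_pos": joint angles; "joint_vel": joint speeds; "tau": joint torques, N m; "eef_pos": TCP position; "tool_rot": TCP orientation; "ft_force": force on the tool from outside, world axes, zero at the start; "ft_torque": the same for the moment, N m; "grip_width": finger opening in m; "grasp_force": force on a finger pad.
Only numpy, scipy, OpenCV 4.12 (cv2) and the standard library are available. Lean on these libraries where they do the work, as an engineer would, in place of code of your own. Each camera call takes 0.05 s, during which the arm holds its last target. There are 200 camera calls.

### The job

The ratchet sitting on the plug of the orange-ringed filter housing is still set to tighten. Flip its small red direction lever right across to the other side, then swing that ratchet's handle anticlockwise (seen from above) until the brass plug has turned by at least 30 degrees, and let go. Leave the blue-ringed housing's ratchet and the brown bottle as they are.

Things in the scene. Friction and masses are not known exactly. Their poses are not given: they have to be found in the camera images.
- orange_vessel: squat steel filter housing fixed to the bench, 124 mm across (foot 156), 55 high, with orange band and top ring; origin: centre of its underside, on the vertical axis on which plug and ratchet turn. The ratchet on it: round steel head 84 mm across, top 81 mm above the bench, and a handle pointing roughly to the robot
- orange_grip (a point): point on the centre line of the ratchet's round grey grip, 165 mm off the housing's axis, 71 mm above the bench. Grip: 24 mm thick, 110 to 215 mm off the axis; the flat neck before it is 24 mm wide, top 79 mm up. The handle swings 60 degrees between stops, starts within 7 of the clockwise one, stays where left; 2 N here swings it, 8 N turns the plug
- orange_tab (a point): middle of the top edge of the red tab on the direction lever's end, 118 mm above the bench. Tab: 18 mm long (along the arm), 8 thick, 34 high, upright. Arm: 44 mm from pivot to tab, above the neck, pointing outwards along the handle; its vertical pivot is on the handle's line, 34 mm from the housing's axis. 1.5 N at the tab moves it
- orange_lever (a joint): direction lever, rad, grows anticlockwise seen from above: 0 tighten stop (starts at 0 to 0.15), 0.6 in line with the handle, 1.2 loosen stop; stays where left. Above 1.0 an anticlockwise swing drives the plug after up to 12 degrees of slack. Set to tighten, the swing just idles; then bring the handle back to its start before setting the lever
- orange_plug (a joint): brass hex plug in the orange housing, 36 mm across flats, standing 7 mm out of the ratchet's head, with a black stripe on top, from its centre outwards; rad, 0 = tight (start), grows anticlockwise as it loosens
- blue_grip (a point): the same grip point on the ratchet of the other housing, which has a blue band and ring and is otherwise alike: leave it alone
- blue_tab (a point): the same tab point on the blue housing's ratchet, whose lever may stand anywhere: leave it alone
- bottle: brown glass bottle, 66 mm across, 130 mm high, standing loose behind the housings; origin: centre of its underside

How it is judged:
By the outcome, as a careful person would: the job done as asked, in the order asked, and still so for the second after the job is handed in, with the robot touching nothing.
It also fails if it takes over 45 s, if anything falls off the work surface, if the arm or the gripper's body presses on something with over 40 N, if the wrist force passes 120 N, or if a joint passes its speed limit or range.

## Working session

There is one attempt and no reset: what is moved stays moved. The work goes in short steps, Python scripts to look and compute and a shell command to move; the robot and the scene stay as the last step left them, time stands still between calls to the robot, and variables do not carry over. Pictures are saved under pics/ and viewed, at most 10 in all, crops included, and the job is handed in when it is done.

```bash
mkdir -p pics
cat > h.py <<'E'
import numpy as np, cv2
from scipy.spatial.transform import Rotation as R
from workcell import bot, vision, workorder
def ray(c,px):
    K=c["K"];Rm=cv2.Rodrigues(np.array(c["rvec"],float))[0];t=np.array(c["tvec"],float).ravel()
    d=Rm.T@np.linalg.solve(K,[px[0],px[1],1.]);return -Rm.T@t,d
def at_z(c,px,z):
    o,d=ray(c,px);return o+d*(z-o[2])/d[2]
def proj(c,P):
    return cv2.projectPoints(np.array(P,float).reshape(-1,3),np.array(c["rvec"],float),np.array(c["tvec"],float),c["K"],None)[0].reshape(-1,2)
E
python3 - <<'E'
from h import *
np.set_printoptions(precision=4,suppress=True)
for n in("top","side"):
    c=vision.camera(n);cv2.imwrite(f"pics/{n}0.png",c["image"])
    print(n,"cam",ray(c,(280,210)))
    for q,z in(("orange_vessel",0),("orange_grip",.071),("orange_tab",.118),("blue_grip",.071),("blue_tab",.118),("bottle",0)):
        for r in vision.place_of(c,q)[:2]: print(q,r["score"],np.array(r["position"]),at_z(c,r["position"],z))
o=bot.get_obs();print(o["eef_pos"],o["tool_rot"],o["grip_width"],o["clock"])
E
```

```text
top cam (array([0.4707, 0.0187, 1.068 ]), array([ 0.1591, -0.0062, -0.9875]))
orange_vessel 0.86 [189.9 213.1] [0.6419 0.2309 0.    ]
orange_grip 0.95 [147.6 275.1] [0.4941 0.3107 0.071 ]
orange_tab 0.46 [149.9 229.2] [0.5906 0.2937 0.118 ]
blue_grip 0.58 [366.7 281.1] [ 0.4676 -0.1727  0.071 ]
blue_tab 0.48 [364.  241.8] [ 0.55   -0.1632  0.118 ]
bottle 0.56 [297.5 156.8] [ 0.7744 -0.0354  0.    ]
side cam (array([0.4544, 0.9511, 0.6548]), array([ 0.1435, -0.8478, -0.5106]))
orange_vessel 0.96 [253.7 298.4] [0.637  0.2282 0.    ]
orange_grip 0.56 [321.2 306.7] [0.491  0.3122 0.071 ]
orange_tab 0.59 [267.1 274.7] [0.5928 0.292  0.118 ]
blue_grip 0.8 [347.2 187.6] [ 0.459  -0.1548  0.071 ]
blue_tab 0.42 [313.5 166.7] [ 0.5513 -0.1747  0.118 ]
bottle 0.88 [225.6 223.4] [ 0.7705 -0.0502  0.    ]
[ 0.1149 -0.4866  0.2313] [0.9933 0.1156 0.     0.    ] 0.08547743917776035 0.7
```

View pics/top0.png

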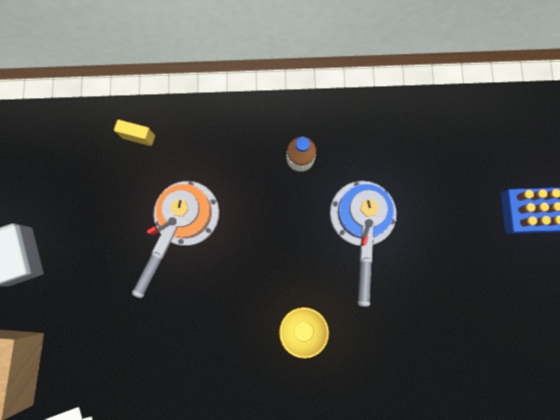

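View pics/side0.png

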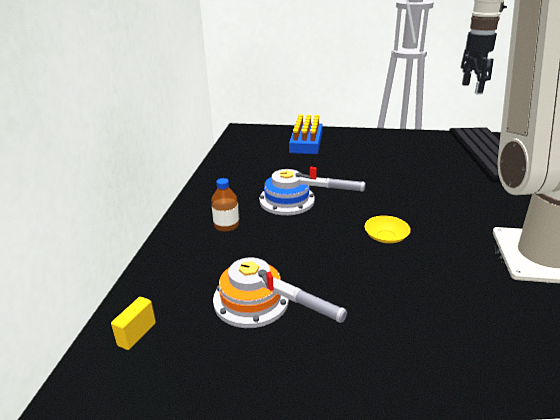

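The top view shows the orange ratchet's plug at about (179,208). Its handle runs to (139,294), and the red tab at (152,230) is on the clockwise (tighten) side. The side view agrees, with the tab at (268,278). I'll swing the arm round at safe height with the fingers closing.

```bash
python3 -m creep '[[[45,-2,0],[0,0,-0.09]],[[45,-2,0],[0,0,-0.09]],[[45,-2,0],[0,0,-0.09]],[[45,-2,0],[0,0,-0.09]],[[45,-2,0],[0,0,-0.09]],[[45,-2,0],[0,0,-0.09]],[[45,-2,0],[0,0,-0.09]],[[45,-2,0],[0,0,-0.09]],[[45,-2,0],[0,0,-0.09]],[[45,-2,0],[0,0,-0.09]],[[45,-2,0],[0,0,-0.09]],[[45,-2,0],[0,0,-0.09]]]' 0
python3 -m creep '[[[45,-2,0],[0,0,-0.09]],[[45,-2,0],[0,0,-0.09]],[[45,-2,0],[0,0,-0.09]],[[45,-2,0],[0,0,-0.09]],[[45,-2,0],[0,0,-0.09]],[[45,-2,0],[0,0,-0.09]],[[45,-2,0],[0,0,-0.09]],[[45,-2,0],[0,0,-0.09]],[[0,0,0],[0,0,0]]]'
cat >> h.py <<'E'
def st():
    o=bot.get_obs();r=R.from_quat(o["tool_rot"]);p=np.array(o["eef_pos"]);x=r.apply([1,0,0])
    print("t",round(o["clock"],2),"p",p.round(4),"yaw",round(np.degrees(np.arctan2(x[1],x[0])),1),"F",np.round(o["ft_force"],1),"w",round(o["grip_width"],4),"q",np.round(o["joint_pos"],2))
    return p,r
def to(P):
    p,r=st();print("tool shift mm",(r.inv().apply(np.array(P)-p)*1000).round(1))
E
python3 -c "
from h import *
to([.619,.303,.231])"
```

```text
clock: 2.2
eef_pos: [0.4847, -0.1264, 0.2313]
tool_rot: [0.792, 0.611, 0.0, 0.0]
ft_force: [0.2, -0.5, 0.5]
grip_width: -0.0
grasp_force: 0.0
clock: 3.32
eef_pos: [0.4475, 0.2256, 0.2313]
tool_rot: [0.525, 0.851, 0.0, -0.0]
ft_force: [-0.5, -0.7, -0.2]
grip_width: 0.0
grasp_force: 0.0
t 3.33 p [0.4475 0.2256 0.2313] yaw 116.7 F [-0.5 -0.7 -0.2] w 0.0 q [0.47 0.24 0.01 1.34 0.   1.57]
tool shift mm [ -7.9 188.    0.3]
```

```bash
python3 -m creep '[[[-2,47,0],[0,0,0]],[[-2,47,0],[0,0,0]],[[-2,47,0],[0,0,0]],[[-2,47,0],[0,0,0]],[[0,0,40],[0,0,0]],[[0,0,40],[0,0,0]],[[0,0,0],[0,0,0]]]'
python3 - <<'E'
from h import *
to([.619,.303,.095])
for n in("side","top"):
    c=vision.camera(n)
    im=c["image"].copy()
    p=np.array(bot.get_obs()["eef_pos"]);u=proj(c,[p])[0].astype(int);print(n,u)
    for q,z in(("orange_tab",.118),("orange_grip",.071)):
        for r in vision.place_of(c,q)[:1]: print(q,r["score"],np.array(r["position"]),at_z(c,r["position"],z))
    x,y=(200,190) if n=="side" else (90,150)
    cv2.imwrite(f"pics/{n}1.png",cv2.resize(im[y:y+140,x:x+180],None,fx=4,fy=4,interpolation=cv2.INTER_CUBIC))
E
```

```text
clock: 4.2
eef_pos: [0.6184, 0.2971, 0.1464]
tool_rot: [0.528, 0.849, -0.004, -0.003]
ft_force: [-0.0, -1.2, 0.9]
grip_width: -0.0001
grasp_force: 0.0
t 4.2 p [0.6184 0.2971 0.1464] yaw 116.3 F [-0.  -1.2  0.9] w -0.0001 q [ 0.45  0.67  0.45  1.36 -0.    1.56]
tool shift mm [ 5.   3.6 51.3]
side [251 261]
orange_tab 0.5 [271.3 274.4] [0.58530044 0.29018192 0.118     ]
orange_grip 0.58 [321.2 304.5] [0.49149466 0.30637873 0.071     ]
top [142 212]
orange_tab 0.75 [148.8 229.4] [0.59024803 0.29607348 0.118     ]
orange_grip 0.85 [146.6 275. ] [0.4944013  0.31293634 0.071     ]
```

View pics/side1.png

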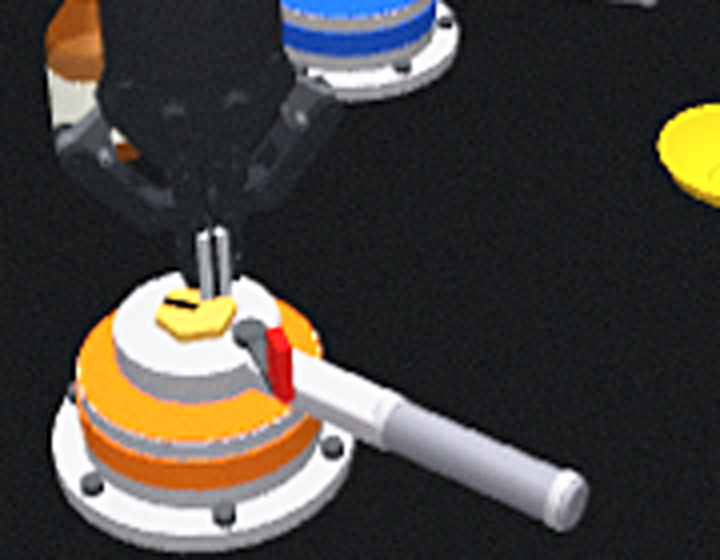

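The closed fingertips show at crop (213,290), behind and clear of the tab at (280,365), with the lever on its tighten side. I'll descend there and push round the pivot.

```bash
python3 -m creep '[[[6,8,0],[0,0,0]],[[0,0,25],[0,0,0]],[[0,0,25],[0,0,0]],[[0,0,0],[0,0,0]],[[0,-6,0],[0,0,0]],[[0,-6,0],[0,0,0]],[[0,0,0],[0,0,0]]]'
python3 -m creep '[[[2,-5.4,0],[0,0,-0.12]],[[2,-5.4,0],[0,0,-0.12]],[[2,-5.4,0],[0,0,-0.12]],[[2,-5.4,0],[0,0,-0.12]],[[2,-5.4,0],[0,0,-0.12]],[[0,0,0],[0,0,0]]]'
python3 - <<'E'
from h import *
p,r=st()
for n in("side","top"):
    c=vision.camera(n)
    im=c["image"].copy()
    for q,z in(("orange_tab",.118),("orange_grip",.071)):
        for r in vision.place_of(c,q)[:1]: print(q,r["score"],np.array(r["position"]),at_z(c,r["position"],z))
    x,y=(200,190) if n=="side" else (90,150)
    cv2.imwrite(f"pics/{n}2.png",cv2.resize(im[y:y+140,x:x+180],None,fx=4,fy=4,interpolation=cv2.INTER_CUBIC))
E
```

```text
clock: 5.38
eef_pos: [0.6144, 0.3033, 0.1028]
tool_rot: [0.527, 0.85, 0.001, 0.0]
ft_force: [0.9, 0.1, 0.7]
grip_width: 0.0001
grasp_force: 0.0
clock: 6.12
eef_pos: [0.5878, 0.2939, 0.1022]
tool_rot: [0.253, 0.968, 0.001, 0.0]
ft_force: [0.1, -1.3, 0.2]
grip_width: -0.0002
grasp_force: 0.1
t 6.12 p [0.5878 0.2939 0.1022] yaw 150.7 F [ 0.1 -1.3  0.2] w -0.0002 q [0.46 0.63 0.26 1.2  0.   0.97]
orange_tab 0.67 [276.  266.5] [0.58056124 0.26584731 0.118     ]
orange_grip 0.83 [321.7 304.2] [0.49065523 0.30546016 0.071     ]
orange_tab 0.59 [154.6 233.7] [0.58057753 0.28339139 0.118     ]
orange_grip 0.68 [145.7 274.7] [0.4951169  0.31495756 0.071     ]
```

View pics/side2.png

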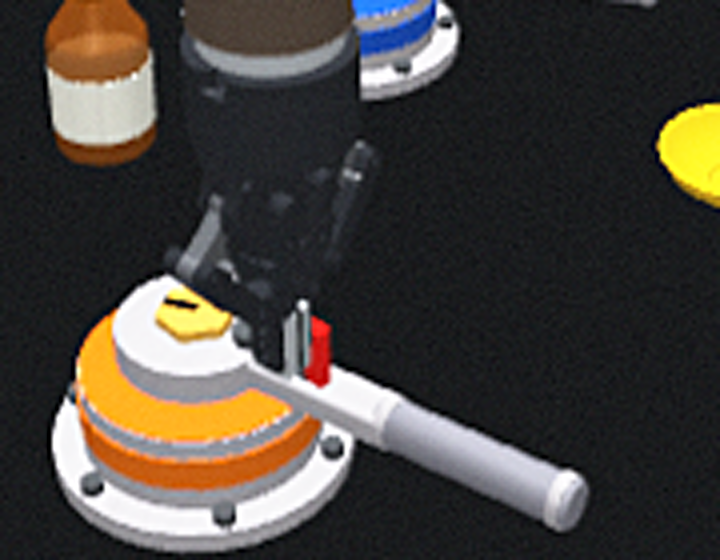

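The tab at crop (318,350) has reached roughly in line with the handle, with the finger behind it and the handle unmoved. I'll continue.

```bash
python3 -m creep '[[[2.6,-5.4,0],[0,0,-0.12]],[[2.6,-5.4,0],[0,0,-0.12]],[[2.6,-5.4,0],[0,0,-0.12]],[[2.6,-5.4,0],[0,0,-0.12]],[[0,0,0],[0,0,0]]]'
python3 - <<'E'
from h import *
p,r=st()
for n in("side","top"):
    c=vision.camera(n)
    im=c["image"].copy()
    for q,z in(("orange_tab",.118),("orange_grip",.071)):
        for r in vision.place_of(c,q)[:1]: print(q,r["score"],np.array(r["position"]),at_z(c,r["position"],z))
    x,y=(200,190) if n=="side" else (90,150)
    cv2.imwrite(f"pics/{n}3.png",cv2.resize(im[y:y+140,x:x+180],None,fx=4,fy=4,interpolation=cv2.INTER_CUBIC))
E
```

```text
clock: 7.05
eef_pos: [0.571, 0.2764, 0.1014]
tool_rot: [0.016, 1.0, -0.0, 0.0]
ft_force: [0.0, 0.1, -0.6]
grip_width: -0.0004
grasp_force: 0.0
t 7.05 p [0.571  0.2764 0.1014] yaw 178.2 F [ 0.   0.1 -0.6] w -0.0004 q [ 0.45  0.58  0.18  1.17 -0.    0.48]
orange_tab 0.7 [285.4 264. ] [0.56417993 0.25598226 0.118     ]
orange_grip 0.86 [320.7 304.2] [0.4924605  0.30570322 0.071     ]
orange_tab 0.54 [165.8 236.8] [0.57317889 0.25915887 0.118     ]
orange_grip 0.66 [145.4 274.3] [0.49601503 0.31564374 0.071     ]
```

View pics/side3.png

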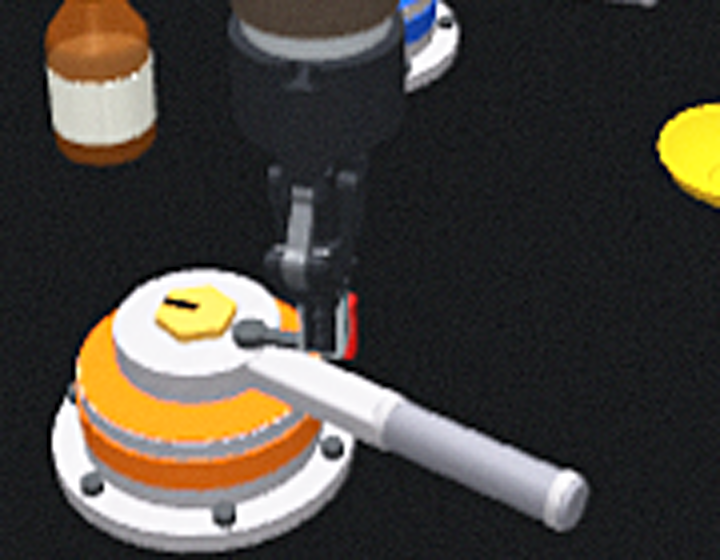

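The tab at crop (350,330) is now past in line, at about 0.85 rad, with the handle unmoved. About 16 mm more is needed.

```bash
python3 -m creep '[[[0.7,-4,0],[0,0,-0.03]],[[0.7,-4,0],[0,0,-0.03]],[[0.7,-4,0],[0,0,-0.03]],[[0.7,-4,0],[0,0,-0.03]],[[0,0,0],[0,0,0]]]'
cat > look.py <<'E'
from h import *
import sys
p,r=st()
ax=np.array([.640,.2295])
for n in("side","top"):
    c=vision.camera(n)
    im=c["image"].copy()
    for q,z in(("orange_tab",.118),("orange_grip",.071)):
        for r in vision.place_of(c,q)[:1]: print(q,r["score"],np.array(r["position"]),at_z(c,r["position"],z))
    hd=np.radians(float(sys.argv[2])); pv=ax+.034*np.array([np.cos(hd),np.sin(hd)])
    for a in(0,.6,1.0,1.2):
        t=pv+.044*np.array([np.cos(hd+a-.6),np.sin(hd+a-.6)]);print(a,t.round(4),proj(c,[[*t,.118]])[0].round(1))
    x,y=(200,190) if n=="side" else (90,150)
    cv2.imwrite(f"pics/{n}{sys.argv[1]}.png",cv2.resize(im[y:y+140,x:x+180],None,fx=4,fy=4,interpolation=cv2.INTER_CUBIC))
E
python3 look.py 4 151
```

```text
clock: 7.98
eef_pos: [0.5678, 0.261, 0.1012]
tool_rot: [-0.046, 0.999, 0.001, -0.001]
ft_force: [-2.3, 4.7, -0.0]
grip_width: 0.0002
grasp_force: 2.1
t 7.97 p [0.5678 0.261  0.1012] yaw -174.8 F [-2.3  4.7 -0. ] w 0.0002 q [0.43 0.56 0.15 1.15 0.   0.34]
orange_tab 0.42 [286.6 258. ] [0.56462523 0.23699313 0.118     ]
orange_grip 0.67 [323.1 302.4] [0.48849268 0.30030889 0.071     ]
0 [0.5905 0.2853] [268.9 272.5]
0.6 [0.5718 0.2673] [280.5 267.4]
1.0 [0.5665 0.2506] [284.6 262.2]
1.2 [0.5665 0.2419] [285.3 259.4]
orange_tab 0.46 [172.7 238.3] [0.56951331 0.24427746 0.118     ]
orange_grip 0.88 [149.5 277.7] [0.48829373 0.30636253 0.071     ]
0 [0.5905 0.2853] [153.8 229.1]
0.6 [0.5718 0.2673] [162.  237.6]
1.0 [0.5665 0.2506] [169.7 239.8]
1.2 [0.5665 0.2419] [173.8 239.7]
```

```bash
python3 -m creep '[[[0,8,0],[0,0,0]],[[0,8,0],[0,0,0]],[[0,0,-40],[0,0,0]],[[0,20,-20],[0,0,0.14]],[[30,20,0],[0,0,0.14]],[[30,20,0],[0,0,0.14]],[[0,20,0],[0,0,0.14]],[[0,0,0],[0,0,0]],[[0,0,0],[0,0,0]]]'
python3 look.py 5 153
python3 -c "
from h import *
to([.503,.346,.05])"
```

```text
clock: 9.4
eef_pos: [0.5172, 0.3617, 0.1611]
tool_rot: [0.232, 0.973, -0.0, 0.0]
ft_force: [0.0, -1.0, 0.6]
grip_width: -0.0001
grasp_force: 0.0
t 9.4 p [0.5172 0.3617 0.1611] yaw 153.2 F [ 0.  -1.   0.6] w -0.0001 q [ 0.61  0.54  0.26  1.3  -0.    1.08]
orange_tab 0.49 [286.7 257.7] [0.56457152 0.23601541 0.118     ]
orange_grip 0.22 [348.1 187.2] [ 0.45671855 -0.15732662  0.071     ]
0 [0.5886 0.2836] [270.1 272. ]
0.6 [0.5705 0.2649] [281.4 266.6]
1.0 [0.5658 0.2481] [285.2 261.4]
1.2 [0.5661 0.2393] [285.7 258.7]
orange_tab 0.51 [174.2 239.5] [0.56684112 0.24103093 0.118     ]
orange_grip 0.85 [149.5 276.3] [0.49136518 0.30641513 0.071     ]
0 [0.5886 0.2836] [154.6 230. ]
0.6 [0.5705 0.2649] [163.1 238.1]
1.0 [0.5658 0.2481] [170.9 240.1]
1.2 [0.5661 0.2393] [175.  239.8]
t 9.7 p [0.5172 0.3616 0.1614] yaw 153.0 F [-0.6  0.3  0. ] w 0.0001 q [ 0.61  0.54  0.26  1.3  -0.    1.08]
tool shift mm [  5.7 -20.3 111.4]
```

View pics/side5.png

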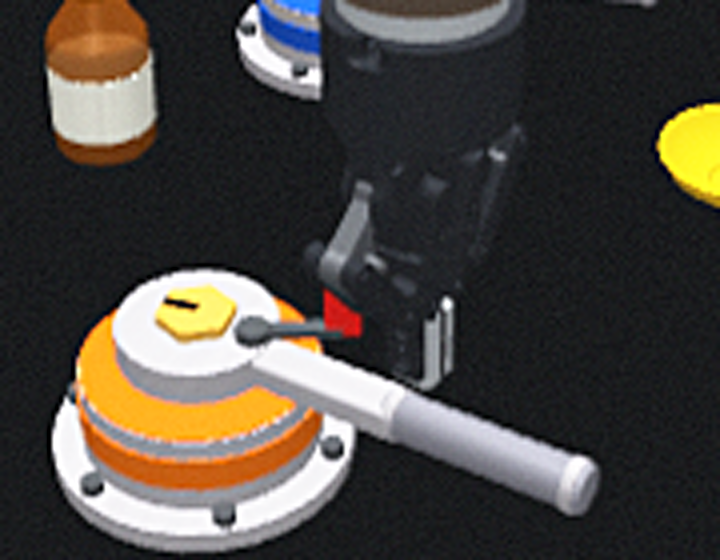

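View pics/top5.png

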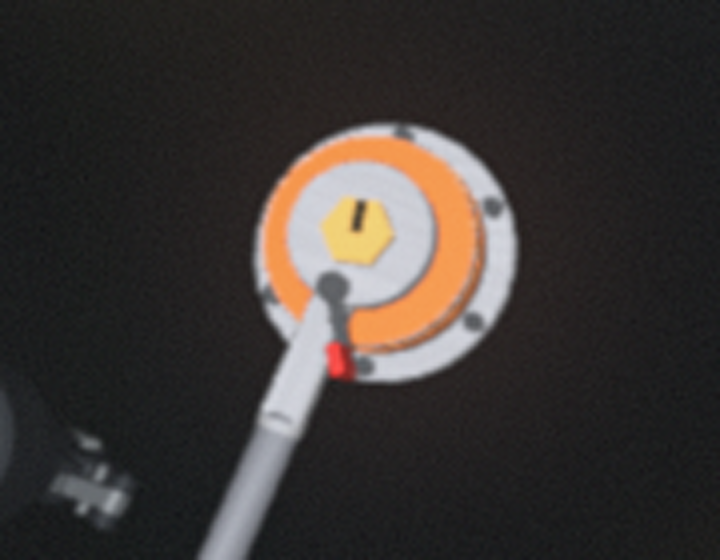

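The top crop shows the lever at its loosen stop: tab at (340,360), about 35° anticlockwise of the handle line. The plug stripe is unmoved at (357,228) to (361,202). Next I'll lower the fingers beside the grip.

```bash
python3 -m creep '[[[16,-5,0],[0,0,0]],[[0,0,40],[0,0,0]],[[0,0,40],[0,0,0]],[[0,0,24],[0,0,0]],[[0,0,0],[0,0,0]],[[0,-10,0],[0,0,0]],[[0,-10,0],[0,0,0]],[[0,-6,0],[0,0,0]],[[0,0,0],[0,0,0]]]'
python3 - <<'E'
from h import *
p,r=st(); a=np.array([.640,.2295,p[2]]);print("tcp rel axis, tool mm",r.inv().apply(p-a)*1000)
E
```

```text
clock: 10.82
eef_pos: [0.4887, 0.3414, 0.0581]
tool_rot: [0.233, 0.972, 0.0, 0.0]
ft_force: [0.2, 0.8, 0.0]
grip_width: -0.0001
grasp_force: 0.0
t 10.82 p [0.4887 0.3414 0.0581] yaw 153.0 F [0.2 0.8 0. ] w -0.0001 q [ 0.61  0.55 -0.    1.02  0.    1.08]
tcp rel axis, tool mm [ 1.85538230e+02  3.11900748e+01 -4.82759304e-02]
```

```bash
python3 -m creep '[[[0,-4,0],[0,0,0]],[[1.6,-14.8,0],[0,0,-0.08]],[[1.6,-14.8,0],[0,0,-0.08]],[[1.6,-14.8,0],[0,0,-0.08]],[[1.6,-14.8,0],[0,0,-0.08]],[[1.6,-14.8,0],[0,0,-0.08]],[[0,0,0],[0,0,0]]]'
python3 -m creep '[[[1.6,-14.8,0],[0,0,-0.08]],[[1.6,-14.8,0],[0,0,-0.08]],[[1.6,-14.8,0],[0,0,-0.08]],[[1.6,-14.8,0],[0,0,-0.08]],[[1.6,-14.8,0],[0,0,-0.08]],[[0,0,0],[0,0,0]]]'
python3 - <<'E'
from h import *
p,r=st(); a=np.array([.640,.2295,p[2]]);print("tcp rel axis, tool mm",r.inv().apply(p-a)*1000)
E
python3 look.py 6 199
```

```text
clock: 11.7
eef_pos: [0.4584, 0.2717, 0.0582]
tool_rot: [0.035, 0.999, 0.001, 0.002]
ft_force: [2.4, 2.6, 0.3]
grip_width: 0.0004
grasp_force: 1.5
clock: 12.45
eef_pos: [0.4562, 0.1974, 0.0579]
tool_rot: [-0.163, 0.987, 0.001, 0.001]
ft_force: [-0.1, 2.9, 1.0]
grip_width: -0.0001
grasp_force: 1.5
t 12.45 p [0.4562 0.1974 0.0579] yaw -161.2 F [-0.1  2.9  1. ] w -0.0001 q [ 0.41  0.38 -0.28  0.9   0.    0.08]
tcp rel axis, tool mm [184.31510285  28.87998157  -0.22019872]
t 12.45 p [0.4562 0.1974 0.0579] yaw -161.2 F [-0.1  2.9  1. ] w -0.0001 q [ 0.41  0.38 -0.28  0.9   0.    0.08]
orange_tab 0.76 [282.8 242.6] [0.5796376  0.18663301 0.118     ]
orange_grip 0.69 [327.9 262.5] [0.48783273 0.17887632 0.071     ]
0 [0.5654 0.2301] [286.7 255.8]
0.6 [0.5662 0.2041] [288.2 248.1]
1.0 [0.5751 0.189 ] [284.8 243.4]
1.2 [0.5816 0.1831] [282.1 241.5]
orange_tab 0.45 [197.9 227.9] [0.59030495 0.19011773 0.118     ]
orange_grip 0.94 [203.7 275.1] [0.49062268 0.185809   0.071     ]
0 [0.5654 0.2301] [179.3 240. ]
0.6 [0.5662 0.2041] [191.4 239.3]
1.0 [0.5751 0.189 ] [198.4 234.9]
1.2 [0.5816 0.1831] [201.2 231.8]
```

View pics/top6.png

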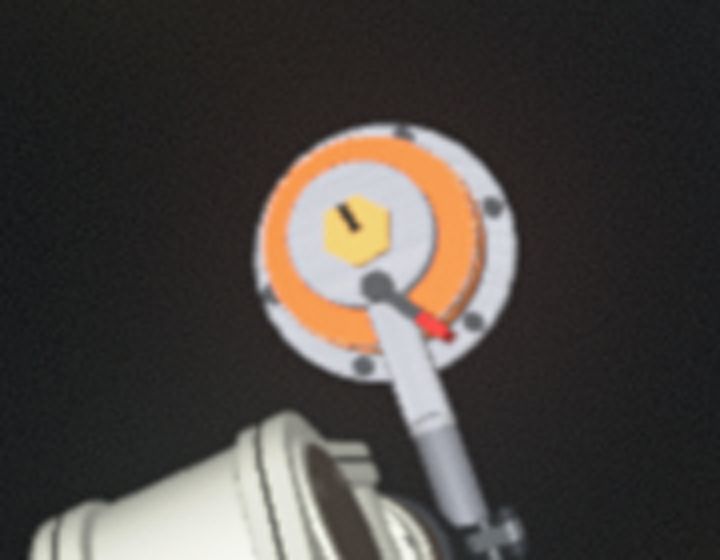

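The top crop shows the stripe now running from (357,230) to (340,205), about 40° anticlockwise of before, with the lever still at its loosen side, tab at (435,325). I'll let go by backing off and lifting.

```bash
python3 -m creep '[[[0,12,0],[0,0,0]],[[0,25,0],[0,0,0]],[[0,10,0],[0,0,0]],[[0,0,-40],[0,0,0]],[[0,0,-50],[0,0,0]],[[0,0,-50],[0,0,0]],[[0,0,0],[0,0,0]],[[0,0,0],[0,0,0]]]'
python3 - <<'E'
from h import *
import glob
def stripe(im):  # crop at 4x
    h=cv2.cvtColor(im,cv2.COLOR_BGR2HSV)
    y=((h[...,0]>17)&(h[...,0]<35)&(h[...,1]>80)&(h[...,2]>150)).astype(np.uint8)
    roi=np.zeros_like(y);roi[170:290,300:420]=1;y*=roi
    pts=np.argwhere(y)[:,::-1];hull=cv2.convexHull(pts.astype(np.int32));m=cv2.fillConvexPoly(np.zeros_like(y),hull,1)
    m2=cv2.moments(m);ctr=np.array([m2["m10"],m2["m01"]])/m2["m00"]
    d=np.argwhere((m>0)&(im.max(2)<110))[:,::-1].mean(0)-ctr
    return ctr,d,np.degrees(np.arctan2(-d[1],d[0]))
st()
c=vision.camera("top");im=cv2.resize(c["image"][150:290,90:270],None,fx=4,fy=4,interpolation=cv2.INTER_CUBIC)
cv2.imwrite("pics/top7.png",im)
for f in("pics/top5.png","pics/top6.png","pics/top7.png"): print(f,stripe(cv2.imread(f)))
for q in("orange_grip","orange_tab","blue_grip","blue_tab","bottle"):
    for r in vision.place_of(c,q)[:1]: print(q,r)
E
```

```text
clock: 13.75
eef_pos: [0.4398, 0.2407, 0.1967]
tool_rot: [-0.164, 0.986, -0.0, -0.0]
ft_force: [-0.7, 0.3, -0.3]
grip_width: 0.0001
grasp_force: 0.0
t 13.75 p [0.4398 0.2407 0.1967] yaw -161.1 F [-0.7  0.3 -0.3] w 0.0001 q [ 0.5   0.26 -0.06  1.25 -0.    0.17]
pics/top5.png (array([357.06965595, 230.74252679]), array([  1.09969889, -14.96833324]), np.float64(85.7981222380248))
pics/top6.png (array([356.92187054, 230.71713715]), array([ -8.61934954, -13.03646489]), np.float64(123.47157346190973))
pics/top7.png (array([356.89348943, 230.69874358]), array([ -8.6757475 , -13.14229196]), np.float64(123.43038278212492))
orange_grip {'position': [204.0, 275.8], 'score': 0.66}
orange_tab {'position': [197.5, 229.7], 'score': 0.71}
blue_grip {'position': [365.0, 281.4], 'score': 0.69}
bottle {'position': [301.2, 159.2], 'score': 0.74}
```

View pics/top7.png

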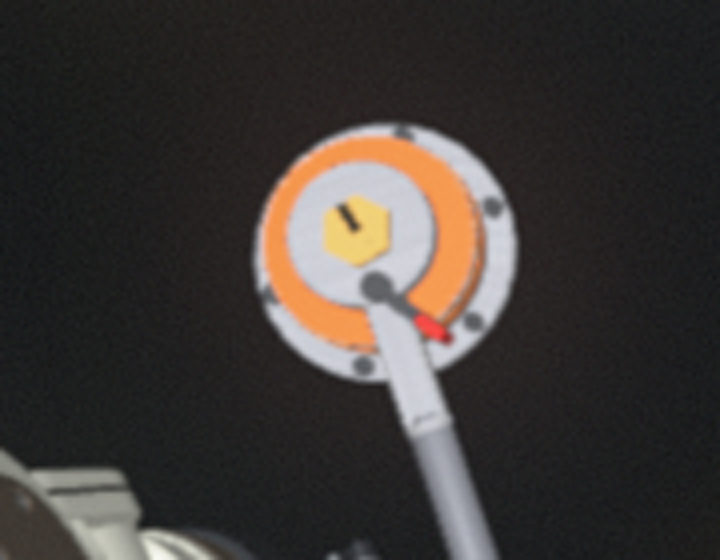

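The plug has turned about 38°. The lever is still on its loosen side, with the tab at (433,328), and the fingers are clear of everything.

```bash
python3 -c "
from workcell import workorder
print(workorder.job_done())"
```

```text
the job is handed in; nothing more can be done
None
```

I flipped the orange ratchet's lever across to its loosen stop, then swung the handle anticlockwise until the brass plug had turned about 38° by the camera, let go, and handed in at about 14 s, leaving the blue ratchet and the bottle alone.

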